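# Find the hidden catch of the pantry medicine box

## Task

Open the child-safe medicine box: one of the five identical square plates sunk in its flat top is the hidden catch, the other four are rigid dummies. Feel across the plates with the fingertips, pushing each in turn, until one gives, and press that one fully down so that the flap swings up and stays up. Pick nothing up, and leave the jar on the box and everything around it standing where it is.

Things in the scene. Friction and masses are not known exactly. Their poses are not given: they have to be found in the camera images.
- medbox: low grey metal medicine box, 290 (x) x 290 (y) x 80 high, screwed to the worktop. Origin at the centre of its underside; its x axis points from the near edge to the flap's hinge at the far edge, z up. Its top is a flat panel with five identical square wells, each 60 x 60, lined by an aluminium plate whose top lies 2 below the panel. Four plates are rigid dummies; one, which looks the same, is the catch. Which one differs each time. Wells are square to the box's axes
- well1 (a point): centre of a well's mouth, level with the panel's top, 80 above the worktop; at (-100, -90) mm from the box's centre in its axes
- well2 (a point): centre of a well's mouth, level with the panel's top, 80 above the worktop; at (-100, 0) mm from the box's centre in its axes
- well3 (a point): centre of a well's mouth, level with the panel's top, 80 above the worktop; at (-20, -90) mm from the box's centre in its axes
- well4 (a point): centre of a well's mouth, level with the panel's top, 80 above the worktop; at (-20, 0) mm from the box's centre in its axes
- well5 (a point): centre of a well's mouth, level with the panel's top, 80 above the worktop; at (-20, 90) mm from the box's centre in its axes
- catch (a joint): travel of the hidden catch plate, m: 0 = at rest (2 mm below the panel), 0.008 = fully down. It gives way to a push of about 4 N along its whole travel, with no spring: it stays where it is pushed to, and then stops dead
- flap (a joint): angle of the box's flap, rad: 0 = shut and flush, 0.40 = fully open. The flap is the far strip of the top, 104 x 274 x 4, its free edge 29 mm beyond the box's centre, hinged at the far edge; a link lifts it by 0.05 rad for each mm the catch goes down (free edge up by 40 at the end), and it stays up
- spice_jar: small closed spice jar, 38 dia x 55 high, standing on the box's panel in the corner of the near row that has no well; origin at the centre of its underside
- can_left: food can, 74 dia x 105 high, standing on the worktop beside the box (+y side); origin under its centre
- can_right: food can, 74 dia x 105 high, standing on the worktop beside the box (-y side); origin under its centre
- sauce_bottle: amber bottle, 60 dia x 120 high, beside the box (+y side); origin under its centre
- mug: white mug, 80 dia x 90 high with a handle, beside the box (-y side); origin under its centre
- tub: clear food tub with a white lid, 104 x 84 x 65 high, on the worktop in front of the box; origin under its centre

How it is judged:
At the end, for the whole second after the job is handed in: The catch is down by more than 6.5 mm of its 8 mm, the flap stands open by more than 0.31 rad, and the jar, cans, bottle, mug and tub are upright (within 0.2 rad) and within 30 mm of where they stood (value of joint catch above 0.0065 m and value of joint flap above 0.31 rad and distance of each of spice_jar, can_left, can_right, sauce_bottle, mug, tub from where it was at the start of the episode below 0.03 m and angle between each of spice_jar, can_left, can_right, sauce_bottle, mug, tub's own z axis and vertical below 0.2 rad); the robot touches nothing.
It fails at once if a bystander was lifted, carried or pushed more than 30 mm (distance of any of spice_jar, can_left, can_right, sauce_bottle, mug, tub from where it was at the start of the episode above 0.03 m).
It fails at once if a bystander was tipped (angle between any of spice_jar, can_left, can_right, sauce_bottle, mug, tub's own z axis and vertical above 0.35 rad).
It also fails if it takes over 48 s, if anything falls off the work surface, if the arm or the gripper's body presses on something with over 40 N, if the wrist force passes 120 N, or if a joint passes its speed limit or range.

## Robot

A 6-joint arm with a two-finger parallel gripper is mounted at the origin on the work surface. World frame = base frame: x ahead of the robot, y to its left, z up, the work surface at z = 0. Lengths are in m, angles in rad, forces in N, time in s.
With the tool pointing down it reaches from about 0.275 to 0.75 m from the base axis. Payload 10.2 kg.
Tool frame: the origin (TCP) lies midway between the tips of the shut fingers; the grasp point (between the pads) lies 19 mm behind it (env.hold_point_z is the distance from the TCP to the grasp point, in m); x points along the fingers, z is the direction in which the jaws open and shut, and the axes are right-handed (so a half turn about x gives the same grasp; the last joint's range is limited). The gripper opens to 85 mm and grips with 20 to 120 N. Pads are 22 mm wide; open, the fingers measure 114 mm over their backs; the gripper's body (76 mm by 85 mm) begins 54 mm behind the grasp point. The pads swing forward as they close: fully open they stand 13 mm farther back than shut.
Start: joints at [-1.427, 0.313, 1.498, -0, 1.331, -0.223], TCP at [0.188, -0.49, 0.231] pointing down, gripper open.
Joint ranges: [-2.94, 2.94], [-0.97, 2.17], [0.19, 2.56], [-1.23, 4.37], [0.02, 3.11], [-2.88, 2.88]. Speed limits (rad/s): [2.39, 2.39, 3.01, 3.14, 3.14, 3.14].

## Interface

Orientations are given as a unit quaternion [x, y, z, w].
In Python, from bench import env, kinematics, monitor, eyes, job gives the robot as it stands. The module is installed in compiled form; this text tells all that it offers. Calls block until the motion is done:
- env.reach(position, orientation): joint-space move of the TCP to a pose.
- env.movel(position, velocity=0.15, frame=None, guard=None): straight line of the TCP; frame=None keeps the orientation; velocity is the mean speed in m/s. With guard (N) it stops when the force on the tool has changed by that much, and returns True; else False.
- env.set_joints(angles): joint-space move.
- env.release() and env.close_gripper(effort=None): open the fingers fully, or close them until they stop; effort is the grip in N (None keeps the last).
- env.hold(seconds).
- kinematics.ik(position, orientation): joint angles nearest the present ones, or None.
- monitor.sense(): the state.
- eyes.grab_frame(name): name is "scene" or "top" or "wrist"; returns a dict with "frame" (384x512x3 uint8, red, green, blue), "mtx" (3x3 intrinsics, pixels), "view" (4x4, takes a point from world to camera coordinates). Camera axes: x right, y down, z forward; pixel columns grow to the right and rows downward; lengths in m; the calibration is good to about 2 mm. The wrist camera is an equidistant fisheye: a pixel r from the principal point sees the ray r / f radians off the axis. A picture is of the moment at which its call begins. There is no depth.
A pose or a line that the arm cannot do raises env.MotionError and nothing moves.
- job.hand_in(): hands the job in, once; it reports no verdict.
The state is a dict: "clock": time; "joints": joint angles; "qvel": joint speeds; "joint_efforts": joint torques, N m; "position": TCP position; "ee_rot": TCP orientation; "contact_force": force on the tool from outside, world axes, zero at the start; "ft_torque": the same for the moment, N m; "finger_gap": opening from 0.0 (shut) to 1.0 (fully open).
Only numpy, scipy, OpenCV 4.12 (cv2) and the standard library are available. Lean on these libraries where they do the work, as an engineer would, in place of code of your own. Each camera call takes 0.05 s, during which the arm holds its last target. There are 200 camera calls.

## Working session

There is one attempt and no reset: what is moved stays moved. The work goes in short steps, each a Python script; the robot and the scene stay as the last script left them, time stands still between calls to the robot, and variables do not carry over. Pictures are saved under pics/ and viewed, about 8 in all and at most 12, crops included, and the job is handed in when it is done.

```bash
mkdir -p pics; python3 - <<'E'
from bench import env,monitor,eyes
import cv2,numpy as np,pickle
d={}
for n in("scene","top"):
    f=eyes.grab_frame(n);d[n]=f;cv2.imwrite(f"pics/{n}1.png",f["frame"][:,:,::-1])
    print(n,f["mtx"].tolist(),np.round(f["view"],4).tolist())
pickle.dump(d,open("d.pkl","wb"))
s=monitor.sense();print(s)
E
```

```text
scene [[376.55340887257705, 0.0, 258.45863678051086], [0.0, 376.55340887257705, 197.3186417661093], [0.0, 0.0, 1.0]] [[-0.6507, 0.7593, 0.0081, 0.3244], [0.5207, 0.4539, -0.7231, -0.2809], [-0.5527, -0.4664, -0.6907, 1.4773], [0.0, 0.0, 0.0, 1.0]]
top [[490.46671693765256, 0.0, 253.06576465738044], [0.0, 490.46671693765256, 205.85441134527753], [0.0, 0.0, 1.0]] [[-0.0151, -0.9996, -0.0254, 0.0736], [-0.9907, 0.0184, -0.135, 0.572], [0.1354, 0.0231, -0.9905, 1.08], [0.0, 0.0, 0.0, 1.0]]
{'clock': 0.1, 'joints': array([-1.42737767e+00,  3.13372638e-01,  1.49834569e+00, -5.62752523e-06,
        1.33101099e+00, -2.23387846e-01]), 'qvel': array([-2.44477349e-04, -1.53525835e-03, -1.77065418e-03, -1.03746492e-03,
        8.79343225e-05, -1.08570536e-03]), 'joint_efforts': array([ 4.05251310e-03, -4.12897646e+01, -2.60141140e+01, -1.76247713e-04,
        3.06173592e-03, -1.99997271e-05]), 'position': array([ 0.18824391, -0.48984716,  0.23080907]), 'ee_rot': array([ 0.40071949,  0.58307693, -0.40013151,  0.58252893]), 'contact_force': array([ 0.31175934, -0.09102109, -0.02212419]), 'ft_torque': array([-0.04324585,  0.00036082, -0.0421847 ]), 'finger_gap': 1.000197691710691}
```

View pics/top1.png

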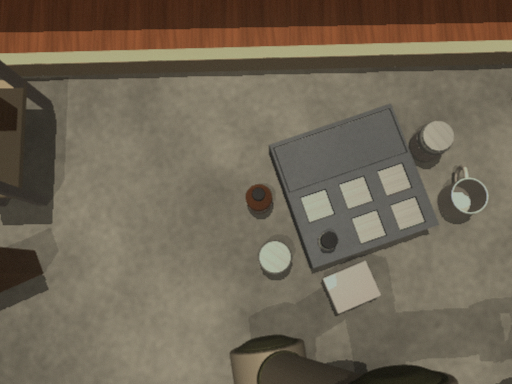

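View pics/scene1.png

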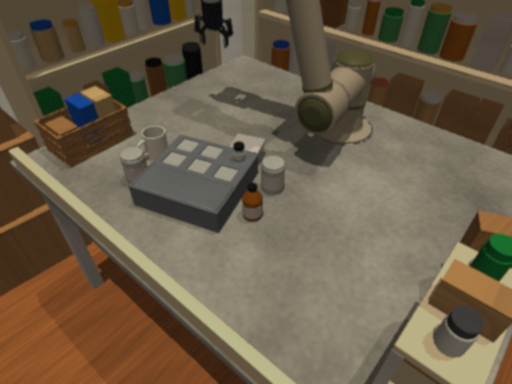

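```bash
cat > loc.py <<'E'
import cv2,numpy as np,pickle
d=pickle.load(open("d.pkl","rb"))
W=np.array([[-.1,-.09],[-.1,0],[-.02,-.09],[-.02,0],[-.02,.09]])
def ray(f,px,z):
    R,t=f["view"][:3,:3],f["view"][:3,3]
    v=R.T@np.linalg.inv(f["mtx"])@[px[0],px[1],1];c=-R.T@t
    return (c+v*(z-c[2])/v[2])[:2]
def fit(A,B):
    a,b=A.mean(0),B.mean(0);z=((B-b)@[1,1j])@np.conj((A-a)@[1,1j]);th=np.angle(z)
    R=np.array([[np.cos(th),-np.sin(th)],[np.sin(th),np.cos(th)]]);return th,R,b-R@a
if __name__=="__main__":
    res={}
    for n,box,pts in(("top",(290,160,430,250),[(407,213),(368,226),(395,179),(355,192),(317,206)]),
                     ("scene",(160,135,235,182),None)):
        f=d[n];g=f["frame"].min(2);m=np.zeros_like(g);x0,y0,x1,y1=box
        m[y0:y1,x0:x1]=(g[y0:y1,x0:x1]>125)*255
        k,_,st,c=cv2.connectedComponentsWithStats(m,connectivity=4)
        c=[c[i] for i in range(1,k) if st[i,4]>60]
        P=np.array([ray(f,p,.078) for p in c]);print(n,np.round(c,1).tolist(),np.round(P,4).tolist())
        if n=="top":
            A=np.array([c[int(np.argmin([np.hypot(*(np.array(p)-q)) for q in c]))] for p in pts])
            P=np.array([ray(f,p,.078) for p in A])
            th,R,t=fit(W,P);print(th,t,np.round((W@R.T+t-P)*1000,1).tolist());np.savez("box.npz",th=th,R=R,t=t)
            print(np.round(W@R.T+t,4).tolist())
        elif len(P)==5:
            M=W@R.T+t;o=[np.argmin(np.hypot(*(P-q).T)) for q in M];print(np.round((P[o]-M)*1000,1).tolist())
E
python3 loc.py
```

```text
top [[393.6, 179.2], [355.2, 192.2], [316.7, 205.4], [406.9, 213.1], [368.1, 226.4]] [[0.6215, -0.2477], [0.594, -0.1622], [0.5663, -0.0767], [0.5457, -0.2725], [0.5181, -0.1868]]
0.3128301645093741 [ 0.61307733 -0.15603693] [[-0.1, 0.0], [-0.2, 0.0], [0.3, -0.2], [-0.0, -0.0], [0.0, 0.2]]
[[0.5456, -0.2724], [0.5179, -0.1868], [0.6217, -0.2478], [0.594, -0.1622], [0.5664, -0.0766]]
scene [[187.4, 145.2], [211.4, 151.7], [174.2, 158.8], [199.2, 165.8], [225.1, 173.2]] [[0.5497, -0.2663], [0.5224, -0.1812], [0.6257, -0.2427], [0.5977, -0.1577], [0.5704, -0.0724]]
[[4.0, 6.2], [4.5, 5.6], [4.0, 5.1], [3.6, 4.5], [4.0, 4.1]]
```

```bash
cat > go.py <<'E'
from bench import env,kinematics,monitor,eyes
from loc import W
import numpy as np
from scipy.spatial.transform import Rotation as Ro
b=np.load("box.npz");P=W@b["R"].T+b["t"]+[.002,.0025]
def quat():
    best=None
    for k in range(4):
        a=float(b["th"])+k*np.pi/2;z=np.array([np.cos(a),np.sin(a),0]);x=np.array([0,0,-1.])
        q=Ro.from_matrix(np.c_[x,np.cross(z,x),z]).as_quat()
        js=[kinematics.ik([*p,.1],q) for p in P]
        if any(j is None for j in js):continue
        c=abs(js[0]-monitor.sense()["joints"]).max()
        if best is None or c<best[0]:best=(c,q,k)
    print(best);return best[1]
E
python3 - <<'E'
from go import *
env.close_gripper(20)
q=quat()
env.reach([*P[2],.2],q)
env.movel([*P[2],.1],.1)
for i in(2,0,1,3,4):
    env.movel([*P[i],.09],.08)
    hit=env.movel([*P[i],.066],.015,guard=10)
    s=monitor.sense();z=s["position"][2]
    print("well",i+1,hit,np.round(s["position"],4),np.round(s["contact_force"],1),s["clock"],flush=True)
    if z<.0755:break
    env.movel([*P[i],.09],.08)
E
```

```text
(np.float64(0.7777827689569623), array([-0.11015172,  0.69847448,  0.11015172,  0.69847448]), 0)
well 3 True [ 0.6238 -0.2453  0.0781] [-1.8  0.6  4.7] 5.0083
well 1 True [ 0.5476 -0.2699  0.0781] [-1.2  0.9  4.3] 7.3667
well 2 True [ 0.52   -0.1843  0.078 ] [-0.8  0.7  6. ] 9.85
well 4 True [ 0.5961 -0.1597  0.07  ] [-1.2  1.3  5.8] 12.5333
```

```bash
python3 - <<'E'
from go import *
import cv2
print(env.movel([*P[3],.064],.015,guard=20))
s=monitor.sense();print(s["position"],s["contact_force"])
p=s["position"]
env.movel([p[0],p[1],.2],.1)
n=np.array(P[3])-.12*np.array([np.cos(b["th"]),np.sin(b["th"])])
env.movel([*n,.25],.12)
f=eyes.grab_frame("scene")["frame"];t=eyes.grab_frame("top")["frame"]
o=np.hstack([cv2.resize(f[110:240,100:300],(400,260)),cv2.resize(t[90:330,230:500],(400,356))[:260]])
o=np.vstack([o,np.hstack([np.zeros((96,400,3),np.uint8),cv2.resize(t[90:330,230:500],(400,356))[260:]])])
cv2.imwrite("pics/after.png",o[:,:,::-1]);s=monitor.sense();print(s["clock"],s["contact_force"])
E
```

```text
True
[ 0.59612624 -0.15970573  0.07005256] [-1.38612919  0.82829858  7.77066813]
15.575 [0.16810002 0.2286703  0.08622214]
```

View pics/after.png

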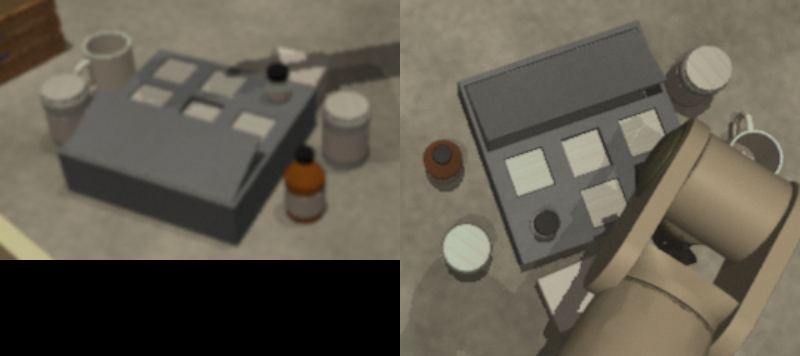

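The pictures show the flap raised, with its free edge up behind well 4 at about (200,115) in the left crop. The jar, cans, bottle and mug are standing where they were. The tub is partly hidden behind the arm, and the robot never went near it.

```bash
python3 -c "
from bench import job
job.hand_in()"
```

```text
the job is handed in; nothing more can be done
```

The hidden catch was well 4. I pressed it fully down, the flap swung up and stayed up after I lifted clear, and I handed the job in. The clock read 15.6 s at the last check, against the 48 s limit.

- **Finding it:** I pushed with the shut fingertips on wells 3, 1 and 2, which stopped rigid at z = 0.078 m. Well 4 gave way and stopped at 0.070 m, which is the full 8 mm of travel. A second, firmer push on well 4 moved it no further. Well 5 was not tested.
- **Last checks:** The final pictures show the flap raised and the jar, cans, bottle and mug upright, seemingly unmoved. I did not measure the flap angle or their positions. The contact force was back near zero, so the robot was touching nothing.
- **Not confirmed or in disagreement:**
  - The arm partly hid the tub in the last picture, but the fingers never came near it.
  - The two cameras disagreed by 5–7 mm on where the box stood. I aimed between them, and the wells were wide enough for that not to matter.

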